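# Close the white electronics enclosure

## Robot

A 7-joint arm with a two-finger parallel gripper is mounted at the origin on the work surface. World frame = base frame: x ahead of the robot, y to its left, z up, the work surface at z = 0. Lengths are in m, angles in rad, forces in N, time in s.
With the tool pointing down it reaches from about 0.425 to 0.875 m from the base axis. Payload 4.7 kg.
Tool frame: the origin (TCP) lies on the centre line of the jaws, within the pads' length; the fingertips stand 19 mm ahead of it and the grasp point (between the pads) is the TCP; x points along the fingers, z is the direction in which the jaws open and shut, and the axes are right-handed (so a half turn about x gives the same grasp; the last joint's range is limited). The gripper opens to 87 mm and grips with 3 to 60 N. Pads are 19 mm wide; open, the fingers measure 117 mm over their backs; the gripper's body (75 mm by 190 mm) begins 51 mm behind the grasp point.
Start: joints at [-1.141, 0.321, -0.07, 1.45, 0.023, 1.371, -0.057], TCP at [0.263, 0.595, 0.242] pointing down, gripper open.
Joint ranges: [-2.86, 2.86], [-0.3, 2.09], [-1.38, 1.24], [0.06, 2.45], [-1.56, 4.7], [0.09, 2.05], [-2.69, 2.69]. Speed limits (rad/s): [2.57, 2.57, 3.14, 3.14, 3.14, 3.14, 3.14].

## Interface

Orientations are given as a rotation vector (axis times angle).
In Python, from bench import get_state, get_image, camera_info, close_job gives the robot as it stands.
- The arm moves only by the tool jog_arm, never from a script. Its argument "targets" is a list of rows, each a list of 7 numbers: the turn, a rotation vector about the tool's x, y, z in degrees, then the shift along the tool's x, y, z in cm, then the finger opening in cm, from 0 to 8.7. In form: [[wx, wy, wz, tx, ty, tz, jaw], ...]. A call has 1 to 10 rows; each row shifts and turns the commanded pose from where the row before left it, along the tool's axes as they then stand; what a row does not reach is not made up. A row lasts 1/8 s, in which the tool goes at most 62.5 mm and 10.7 degrees, less where a joint would pass 70% of its speed; a pose out of reach is approached as far as the arm can. A call is refused whole if a number of a shift passes 6.25 or a number of a turn 10.7, either way. A call with a gripper value outside its range is refused whole. The fingers move at their own pace and stop on an object; "squeeze" is the grip in N (left out, the last holds). Time passes only in rows, so rows that do not move let the fingers close. It gives the time, the measured TCP pose, the force and the opening at its end, in the units of the state.
- get_state(): the state, without advancing time (a new reading comes with each control period).
- get_image(name): name is "scene" or "top"; returns (picture, depth): 400x640x3 uint8, red, green, blue; 400x640 float32, m along the optical axis (not along the pixel's ray), 0 where there is no reading.
- camera_info(name): a dict with "intrinsics" (3x3 intrinsics, pixels), "world_from_camera" (4x4, takes a point from camera to world coordinates). Camera axes: x right, y up, looking along -z (the intrinsics and any distortion apply to the point x, -y, -z); pixel columns grow to the right and rows downward; lengths in m; the calibration is good to about 2 mm. A picture is of the moment at which its call begins. camera_info takes no time and is no camera call.
- close_job(): hands the job in, once; it reports no verdict.
The state is a dict: "time": time; "joint_positions": joint angles; "qd": joint speeds; "joint_torque": joint torques, N m; "position": TCP position; "tool_rot": TCP orientation; "ft_force": force on the tool from outside, world axes, zero at the start; "torque": the same for the moment, N m; "grip_width": opening from 0.0 (shut) to 1.0 (fully open).
Only numpy, scipy, OpenCV 4.12 (cv2) and the standard library are available. Lean on these libraries where they do the work, as an engineer would, in place of code of your own. Each camera call takes 0.05 s, during which the arm holds its last target.

## Task

Two electronics enclosures stand open on the bench, each lid propped up by a folding stay locked straight. Break the stay of the white enclosure by pushing its red knuckle pin down past its locked position, then lower the white lid gently until it is fully shut. Leave the dark grey enclosure's stay locked and its lid up.

Things in the scene. Friction and masses are not known exactly. Their poses are not given: they have to be found in the camera images.
- white_case: Fixed white open-topped enclosure, red board inside: 170 (x) x 150 (y) x 100 mm (z). Origin: centre of its underside, on the bench. Its x points to the hinged rear, away from the robot within 15 degrees; y to the side with the stay. Lid hinge: along y at x +85, z +100 mm. Stay's fixed lower pivot: x -40, z +88. A dark grey twin with a blue board stands beside it.
- white_knuckle (a point): Middle of the red pin (20 mm thick, 46 long, along the case's y) where the stay's two 66 mm bars meet. Starts at x -2, y +125, z +142 mm in the case frame, 50 mm outside the wall. Pushed lightly from above it swings down and to +x about the lower pivot; dead centre comes after 5 mm, and 15 to 25 mm down is well broken. It then folds on down as the lid shuts.
- white_lid (a joint): Closing angle of the white lid, rad: 0 = up, locked by the stay; 1.134 (65 degrees) = fully shut. Plate 170 x 150 x 6 mm, hinged at its underside; it leans over the box to -x, outer face up and to +x, free edge at x +13, z +254 mm in the case frame. Hinge friction keeps it where it is left: push it (2 to 8 N) all the way; shut, its outer face is level at z 106.
- grey_knuckle (a point): Middle of the dark grey enclosure's red knuckle pin, at the same place on that twin enclosure; its stay is to be left locked.

How it is judged:
By the outcome, as a careful person would: the job done as asked, in the order asked, and still so for the second after the job is handed in, with the robot touching nothing.
It also fails if it takes over 50 s, if anything falls off the work surface, if the arm or the gripper's body presses on something with over 40 N, if the wrist force passes 120 N, or if a joint passes its speed limit or range.

## Working session

There is one attempt and no reset: what is moved stays moved. The work goes in short steps, Python scripts to look and compute and a tool call to move; the robot and the scene stay as the last step left them, time stands still between calls to the robot, and variables do not carry over. Pictures are saved under pics/ and viewed, and the job is handed in when it is done.

Besides the shell and the picture viewer there is one more tool, called as a command line: name --pt "numbers of a row" for each row, then --argument value for the rest. jog_arm: Moves the arm, as the interface text tells. Its arguments: {"type":"object","properties":{"targets":{"type":"array"},"squeeze":{"type":"number"}},"required":["targets"]}

```bash
mkdir -p pics; cat > h.py <<'E'
import numpy as np,cv2
from bench import get_state,get_image,camera_info,close_job
def grab(n,tag):
    im,d=get_image(n); cv2.imwrite(f'pics/{tag}.png',im[:,:,::-1]); np.save(f'pics/{tag}_d.npy',d); np.save(f'pics/{tag}_i.npy',im); return im,d
def world(n,d):
    c=camera_info(n);K=np.array(c['intrinsics']);T=np.array(c['world_from_camera'])
    v,u=np.mgrid[0:d.shape[0],0:d.shape[1]]
    x=(u-K[0,2])/K[0,0]*d; y=(v-K[1,2])/K[1,1]*d
    P=np.stack([x,-y,-d],-1); return P@T[:3,:3].T+T[:3,3]
E
python3 - <<'E'
from h import *
np.set_printoptions(precision=3,suppress=True)
for n in ('scene','top'):
    grab(n,n+'0'); c=camera_info(n); print(n,c)
print(get_state())
E
```

```text
scene {'intrinsics': array([[391.508,   0.   , 318.34 ],
       [  0.   , 391.508, 194.315],
       [  0.   ,   0.   ,   1.   ]]), 'world_from_camera': array([[-0.413, -0.557,  0.721,  1.111],
       [ 0.91 , -0.266,  0.317,  0.284],
       [ 0.015,  0.787,  0.617,  0.582],
       [ 0.   ,  0.   ,  0.   ,  1.   ]])}
top {'intrinsics': array([[410.461,   0.   , 317.889],
       [  0.   , 410.461, 201.184],
       [  0.   ,   0.   ,   1.   ]]), 'world_from_camera': array([[-0.002,  0.993, -0.115,  0.448],
       [-1.   , -0.005, -0.028,  0.024],
       [-0.028,  0.115,  0.993,  1.054],
       [ 0.   ,  0.   ,  0.   ,  1.   ]])}
{'time': 0.1, 'joint_positions': array([-1.141,  0.322, -0.07 ,  1.452,  0.023,  1.371, -0.057]), 'qd': array([-0.001, -0.001, -0.002, -0.003, -0.001, -0.001,  0.   ]), 'joint_torque': array([ -0.   , -49.257,  -0.406, -31.34 ,  -0.064,   0.04 ,   0.   ]), 'position': array([0.262, 0.594, 0.241]), 'tool_rot': array([-0.899,  1.379,  0.897]), 'ft_force': array([-0.244, -0.233,  0.017]), 'torque': array([-0.106, -0.007,  0.02 ]), 'grip_width': 1.0028804663595285}
```

View pics/scene0.png

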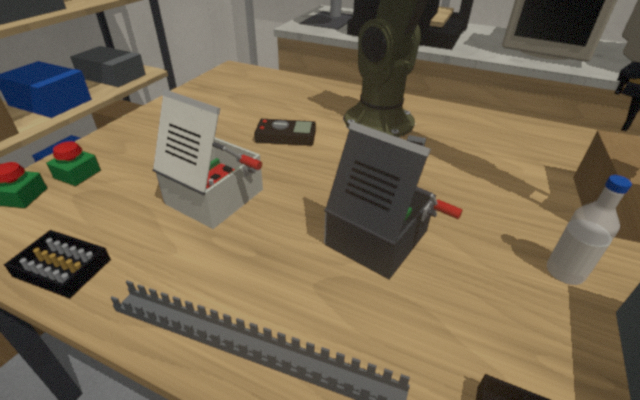

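View pics/top0.png

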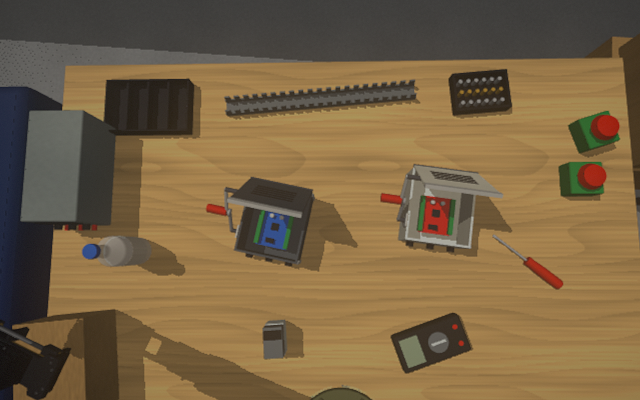

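Both views show the white case on the right of the top view: red pin at about (391,199), lid at (455,180). In the scene view its pin is at (250,162). The grey case's pins are at (217,209) in top and (448,209) in scene.

```bash
python3 - <<'E'
from h import *
np.set_printoptions(precision=4,suppress=True)
W={}
for n,boxes in (('top',{'wk':(372,185,412,212),'gk':(200,198,235,220)}),('scene',{'wk':(232,145,268,175),'gk':(430,195,468,222)})):
    im=np.load(f'pics/{n}0_i.npy');d=np.load(f'pics/{n}0_d.npy');P=world(n,d);W[n]=P
    hsv=cv2.cvtColor(im,cv2.COLOR_RGB2HSV)
    red=((hsv[...,0]<8)|(hsv[...,0]>172))&(hsv[...,1]>150)&(hsv[...,2]>60)
    for k,(a,b,c,e) in boxes.items():
        m=np.zeros_like(red);m[b:e,a:c]=red[b:e,a:c]
        nl,l,st,ce=cv2.connectedComponentsWithStats(m.astype(np.uint8))
        i=1+np.argmax(st[1:,4]); mm=(l==i)&(d>0); Q=P[mm]
        print(n,k,mm.sum(),ce[i],'med',np.median(Q,0),'min',np.percentile(Q,3,0),'max',np.percentile(Q,97,0))
        _,_,vt=np.linalg.svd(Q-Q.mean(0));print('  axis',vt[0])
# white lid plate via plane fit + case outline from top
P=W['scene'];Q=P[110:185,165:205].reshape(-1,3);Q=Q[(Q[:,2]>.11)&(Q[:,2]<.27)]
c=np.median(Q,0);
for _ in range(3):
    u,s,vt=np.linalg.svd(Q-Q.mean(0));n=vt[2]*np.sign(vt[2][2]);r=(Q-Q.mean(0))@n;Q=Q[abs(r)<.006]
print('lid normal',n,'angle',np.degrees(np.arccos(n[2])),'yaw',np.degrees(np.arctan2(n[1],n[0])),len(Q),Q.min(0),Q.max(0))
P=W['top'];S=P[150:260,380:510].reshape(-1,3)
for lo,hi in((.09,.104),(.235,.27)):
    R=S[(S[:,2]>lo)&(S[:,2]<hi)]; print(lo,len(R),cv2.minAreaRect(R[:,:2].astype(np.float32)),R[:,2].max())
E
```

```text
top wk 154 [390.7935 198.3677] med [ 0.5583 -0.1115  0.1502] min [ 0.5497 -0.1316  0.1459] max [ 0.5681 -0.0909  0.1538]
  axis [-0.1709 -0.9853 -0.0032]
top gk 148 [215.8243 209.0946] med [0.536  0.2771 0.1501] min [0.5254 0.2568 0.1452] max [0.5456 0.297  0.1537]
  axis [-0.2689 -0.9631  0.0135]
scene wk 163 [250.5244 161.811 ] med [ 0.5665 -0.1048  0.1482] min [ 0.5574 -0.1283  0.14  ] max [ 0.5718 -0.0873  0.1523]
  axis [ 0.1004  0.9929 -0.0642]
scene gk 246 [447.996  208.5887] med [0.5434 0.2799 0.1483] min [0.5337 0.2592 0.1404] max [0.5503 0.2997 0.1519]
  axis [ 0.209   0.9779 -0.003 ]
lid normal [ 0.8971 -0.1283  0.4227] angle 64.9934587985506 yaw -8.137253743107012 2769 [ 0.5692 -0.2989  0.11  ] [ 0.6378 -0.1715  0.2446]
0.09 635 ((0.5487578511238098, -0.22445331513881683), (0.17630194127559662, 0.17863644659519196), 81.87632751464844) 0.10398986324700399
0.235 507 ((0.5632606744766235, -0.23648664355278015), (0.1508728712797165, 0.01694687269628048), 81.77970123291016) 0.2604242619552507
```

```bash
cat >> h.py <<'E'
from scipy.spatial.transform import Rotation as Rn
yaw=np.radians(-8.1); ex=np.array([np.cos(yaw),np.sin(yaw),0]);ey=np.array([-np.sin(yaw),np.cos(yaw),0]);ez=np.array([0,0,1.])
K=np.array([.559,-.111,.142]); O=K+.002*ex-.125*ey; O[2]=0
def c2w(x,y,z): return O+(x*ex+y*ey+z*ez)/1000
def w2c(p):
    q=p-O; return np.array([q@ex,q@ey,q[2]])*1000
def st():
    s=get_state();R=Rn.from_rotvec(s['tool_rot']).as_matrix();p=np.array(s['position'])
    return s,R,p
E
python3 - <<'E'
from h import *
np.set_printoptions(precision=3,suppress=True)
s,R,p=st();print(R,p,O)
for sg in(1,-1):
    z=ex*sg;x=-ez;Rd=np.c_[x,np.cross(z,x),z]
    print(sg,np.degrees(Rn.from_matrix(R.T@Rd).as_rotvec()), np.linalg.det(Rd))
t=c2w(-2,130,230)
print('target above knuckle',t,'shift world',t-p)
E
```

```text
[[-0.001 -0.915  0.404]
 [-0.002  0.404  0.915]
 [-1.    -0.    -0.002]] [0.262 0.594 0.241] [ 0.543 -0.235  0.   ]
1 [74.28  -0.081  0.068] 0.9999999999999999
-1 [-105.72    -0.074   -0.088] 0.9999999999999999
target above knuckle [ 0.56  -0.106  0.23 ] shift world [ 0.297 -0.7   -0.011]
```

```bash
cat >> h.py <<'E'
def plan_arc(p,R,t,turn,n):
    # constant turn about tool x, constant per-row tool shift (least squares) to reach t
    M=np.zeros((3,3));r=R.copy()
    for i in range(n):
        M+=r; r=r@Rn.from_rotvec([np.radians(turn/n),0,0]).as_matrix()
    return np.linalg.solve(M,t-p)*100
E
python3 - <<'E'
from h import *
np.set_printoptions(precision=3,suppress=True)
s,R,p=st();p=p-[0,0,-.09]
print(plan_arc(p,R,c2w(-2,130,331),74.3,16))
E
```

```text
[ 0.003 -5.049 -0.741]
```

jog_arm --pt "0 0 0 -3 0 0 4" --pt "0 0 0 -3 0 0 0" --pt "0 0 0 -3 0 0 0"

```text
time: 0.48
position: [0.2625, 0.5943, 0.3318]
tool_rot: [-0.898, 1.379, 0.897]
ft_force: [0.1, 0.4, 0.4]
grip_width: 0.744
```

jog_arm --pt "4.64 0 0 0 -5.05 -0.74 0" --pt "4.64 0 0 0 -5.05 -0.74 0" --pt "4.64 0 0 0 -5.05 -0.74 0" --pt "4.64 0 0 0 -5.05 -0.74 0" --pt "4.64 0 0 0 -5.05 -0.74 0" --pt "4.64 0 0 0 -5.05 -0.74 0" --pt "4.64 0 0 0 -5.05 -0.74 0" --pt "4.64 0 0 0 -5.05 -0.74 0"

```text
time: 1.48
position: [0.5296, 0.2929, 0.3309]
tool_rot: [-0.396, 1.535, 0.395]
ft_force: [0.6, 0.2, -0.3]
grip_width: 0.004
```

jog_arm --pt "4.64 0 0 0 -5.05 -0.74 0" --pt "4.64 0 0 0 -5.05 -0.74 0" --pt "4.64 0 0 0 -5.05 -0.74 0" --pt "4.64 0 0 0 -5.05 -0.74 0" --pt "4.64 0 0 0 -5.05 -0.74 0" --pt "4.64 0 0 0 -5.05 -0.74 0" --pt "4.64 0 0 0 -5.05 -0.74 0" --pt "4.64 0 0 0 -5.05 -0.74 0" --pt "0 0 0 0 0 0 0"

```text
time: 2.6
position: [0.5587, -0.1116, 0.3317]
tool_rot: [0.117, 1.568, -0.12]
ft_force: [-0.4, 0.9, 0.7]
grip_width: 0.006
```

```bash
cat > e.py <<'E'
from h import *
import sys
np.set_printoptions(precision=2,suppress=True)
s,R,p=st();print('t',s['time'],'TCP case mm',w2c(p),'F',s['ft_force'],'q',s['joint_positions'])
x=-ez;Rd=np.c_[x,np.cross(ex,x),ex];print('rot err deg',np.degrees(Rn.from_matrix(R.T@Rd).as_rotvec()))
if len(sys.argv)>3: print('shift tool cm',R.T@(c2w(*map(float,sys.argv[1:4]))-p)*100)
E
python3 e.py -2 128 185; python3 -c "
from h import *
grab('top','top1');grab('scene','scene1')"
```

```text
t 2.6 TCP case mm [ -2.18 124.34 331.75] F [-0.38  0.92  0.74] q [-0.35  0.12  0.55  1.53 -0.06  1.51  0.06]
rot err deg [-0.52  0.01  0.11]
shift tool cm [14.67  0.39  0.01]
```

jog_arm --pt "0 0 0 5 0.4 0 0" --pt "0 0 0 5 0 0 0" --pt "0 0 0 3 0 0 0" --pt "0 0 0 1.2 0 0 0" --pt "0 0 0 0 0 0 0"

```text
time: 3.32
position: [0.5611, -0.1004, 0.1893]
tool_rot: [0.109, 1.569, -0.109]
ft_force: [1.4, 0.9, 0.3]
grip_width: 0.011
```

```bash
python3 e.py -2 128 175; python3 -c "
from h import *
grab('top','top2');grab('scene','scene2')
im=np.hstack([cv2.imread('pics/top2.png')[130:280,340:540],cv2.imread('pics/scene2.png')[70:220,130:330]]);cv2.imwrite('pics/c2.png',cv2.resize(im,None,fx=2,fy=2))"
```

```text
t 3.325 TCP case mm [ -1.4  135.77 189.33] F [1.35 0.87 0.27] q [-0.34  0.2   0.53  1.74 -0.11  1.23  0.08]
rot err deg [ 0.15 -0.05 -0.  ]
shift tool cm [ 1.43 -0.78 -0.06]
```

View pics/c2.png

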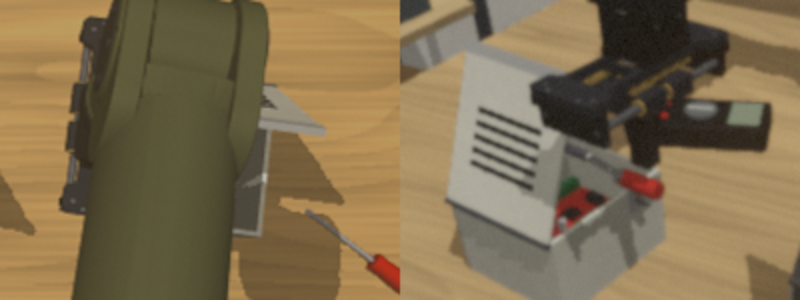

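The fingers are just above the pin and the gripper is clear of the lid (crop: pin at about (640,185), fingertip at (645,160)). Going down to contact.

jog_arm --pt "0 0 0 0.6 -0.4 0 0" --pt "0 0 0 0.6 0 0 0" --pt "0 0 0 0.4 0 0.2 0" --pt "0 0 0 0.2 0 0.2 0" --pt "0 0 0 0 0 0 0"

```text
time: 4.05
position: [0.5645, -0.1061, 0.1714]
tool_rot: [0.11, 1.568, -0.111]
ft_force: [-0.1, -0.4, -0.2]
grip_width: 0.005
```

```bash
python3 e.py 6 130 166
```

```text
t 4.05 TCP case mm [  2.77 130.6  171.41] F [-0.1  -0.41 -0.19] q [-0.33  0.22  0.54  1.75 -0.12  1.2   0.1 ]
rot err deg [ 0.04 -0.    0.01]
shift tool cm [ 0.54 -0.06  0.32]
```

jog_arm --pt "0 0 0 0.25 0 0.2 0" --pt "0 0 0 0.25 0 0.2 0" --pt "0 0 0 0.25 0 0.2 0" --pt "0 0 0 0 0 0 0"

```text
time: 4.55
position: [0.5725, -0.1073, 0.1653]
tool_rot: [0.11, 1.563, -0.111]
ft_force: [3.5, -1.3, 4.6]
grip_width: 0.005
```

```bash
python3 e.py 6 130 166
```

```text
t 4.55 TCP case mm [ 10.81 130.58 165.33] F [ 3.48 -1.25  4.56] q [-0.32  0.24  0.53  1.74 -0.13  1.19  0.11]
rot err deg [ 0.04  0.29 -0.  ]
shift tool cm [-0.07 -0.06 -0.48]
```

jog_arm --pt "0 0 0 0.3 0 0.2 0" --pt "0 0 0 0.3 0 0.2 0" --pt "0 0 0 0.3 0 0.2 0" --pt "0 0 0 0.3 0 0.2 0" --pt "0 0 0 0.3 0 0.1 0" --pt "0 0 0 0 0 0 0"

```text
time: 5.3
position: [0.5844, -0.109, 0.1524]
tool_rot: [0.11, 1.556, -0.111]
ft_force: [8.4, -1.7, 8.4]
grip_width: 0.005
```

```bash
python3 e.py 18 130 150; python3 -c "
from h import *
grab('scene','scene3')
cv2.imwrite('pics/c3.png',cv2.resize(cv2.imread('pics/scene3.png')[70:220,130:330],None,fx=3,fy=3))"
```

```text
t 5.3 TCP case mm [ 22.85 130.58 152.42] F [ 8.38 -1.72  8.36] q [-0.31  0.27  0.53  1.74 -0.15  1.16  0.12]
rot err deg [ 0.05  0.71 -0.01]
shift tool cm [ 0.24 -0.06 -0.49]
```

View pics/c3.png

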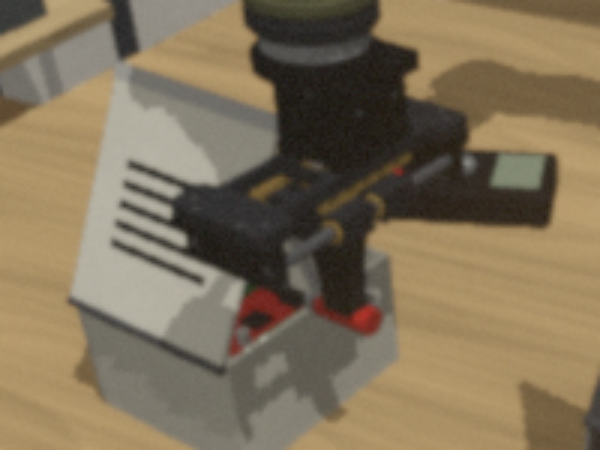

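Pin is about 19 mm down and past dead centre. In the crop it sits at (355,318), under the fingertip. Lifting off and going behind the lid.

jog_arm --pt "0 0 0 -1 0 0 0" --pt "0 0 0 -4 0 0 0" --pt "0 0 0 -5 0 0 0" --pt "0 0 0 -5 0 0 0" --pt "0 0 0 -2 0 0 0" --pt "0 0 0 0 0 0 0"

```text
time: 6.1
position: [0.579, -0.1084, 0.3198]
tool_rot: [0.111, 1.568, -0.11]
ft_force: [-0.2, 0.4, 0.1]
grip_width: 0.007
```

```bash
python3 e.py 70 0 315; python3 -c "
from h import *
im,d=grab('scene','scene4')
cv2.imwrite('pics/c4.png',cv2.resize(cv2.imread('pics/scene4.png')[70:220,130:330],None,fx=3,fy=3))
P=world('scene',d);Q=P[95:190,155:215].reshape(-1,3);Q=Q[(Q[:,2]>.11)&(Q[:,2]<.27)]
for _ in range(4):
    u,s,vt=np.linalg.svd(Q-np.median(Q,0));n=vt[2]*np.sign(vt[2][2]);r=(Q-np.median(Q,0))@n;Q=Q[abs(r)<.006]
print(np.degrees(np.arccos(n[2])),len(Q))"
```

```text
t 6.1 TCP case mm [ 17.4  130.4  319.83] F [-0.17  0.36  0.08] q [-0.34  0.17  0.55  1.5  -0.09  1.49  0.08]
rot err deg [ 0.03  0.02 -0.02]
shift tool cm [  0.48 -13.04   5.25]
60.2988901625179 4263
```

View pics/c4.png

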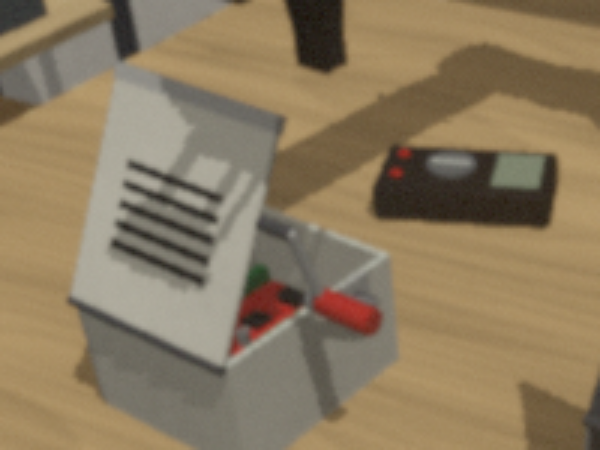

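The stay is broken: the pin has dropped to (350,310) and the lid has already sagged to about 60°. Moving behind the lid.

jog_arm --pt "0 0 0 0 -4.5 2.2 0" --pt "0 0 0 0 -4.5 2 0" --pt "0 0 0 0 -4 1 0" --pt "0 0 0 0 0 0 0" --pt "0 0 0 3 0 0 0" --pt "0 0 0 3 0 0 0" --pt "0 0 0 1.5 0 0 0" --pt "0 0 0 0 0 0 0"

```text
time: 7.15
position: [0.6117, -0.2429, 0.2423]
tool_rot: [0.111, 1.571, -0.109]
ft_force: [0.8, -0.0, 0.4]
grip_width: 0.006
```

```bash
python3 e.py 40 0 244
```

```text
t 7.15 TCP case mm [ 68.76   1.83 242.26] F [ 0.78 -0.    0.35] q [-0.12  0.38  0.61  1.44 -0.22  1.39  0.36]
rot err deg [ 0.09 -0.2  -0.06]
shift tool cm [-0.16 -0.18 -2.88]
```

```bash
python3 - <<'E'
import numpy as np
def T(t,s=140):
    t=np.radians(t);return np.array([85-s*np.cos(t)+6*np.sin(t)+15,100+s*np.sin(t)+6*np.cos(t)+19])
prev=T(60);print(prev)
for t in range(58,-4,-2):
    c=T(t);print(t,c.round(1),'dx_tool',round((prev[1]-c[1])/10,2),'dz_tool',round((c[0]-prev[0])/10,2));prev=c
E
```

```text
[ 35.19615242 243.24355653]
58 [ 30.9 240.9] dx_tool 0.23 dz_tool -0.43
56 [ 26.7 238.4] dx_tool 0.25 dz_tool -0.42
54 [ 22.6 235.8] dx_tool 0.26 dz_tool -0.41
52 [ 18.5 233. ] dx_tool 0.28 dz_tool -0.4
50 [ 14.6 230.1] dx_tool 0.29 dz_tool -0.39
48 [ 10.8 227.1] dx_tool 0.3 dz_tool -0.38
46 [  7.1 223.9] dx_tool 0.32 dz_tool -0.37
44 [  3.5 220.6] dx_tool 0.33 dz_tool -0.36
42 [ -0.  217.1] dx_tool 0.34 dz_tool -0.35
40 [ -3.4 213.6] dx_tool 0.36 dz_tool -0.34
38 [ -6.6 209.9] dx_tool 0.37 dz_tool -0.32
36 [ -9.7 206.1] dx_tool 0.38 dz_tool -0.31
34 [-12.7 202.3] dx_tool 0.39 dz_tool -0.3
32 [-15.5 198.3] dx_tool 0.4 dz_tool -0.28
30 [-18.2 194.2] dx_tool 0.41 dz_tool -0.27
28 [-20.8 190. ] dx_tool 0.42 dz_tool -0.26
26 [-23.2 185.8] dx_tool 0.43 dz_tool -0.24
24 [-25.5 181.4] dx_tool 0.43 dz_tool -0.23
22 [-27.6 177. ] dx_tool 0.44 dz_tool -0.21
20 [-29.5 172.5] dx_tool 0.45 dz_tool -0.19
18 [-31.3 168. ] dx_tool 0.46 dz_tool -0.18
16 [-32.9 163.4] dx_tool 0.46 dz_tool -0.16
14 [-34.4 158.7] dx_tool 0.47 dz_tool -0.15
12 [-35.7 154. ] dx_tool 0.47 dz_tool -0.13
10 [-36.8 149.2] dx_tool 0.48 dz_tool -0.11
8 [-37.8 144.4] dx_tool 0.48 dz_tool -0.1
6 [-38.6 139.6] dx_tool 0.48 dz_tool -0.08
4 [-39.2 134.8] dx_tool 0.48 dz_tool -0.06
2 [-39.7 129.9] dx_tool 0.49 dz_tool -0.05
0 [-40. 125.] dx_tool 0.49 dz_tool -0.03
-2 [-40.1 120.1] dx_tool 0.49 dz_tool -0.01
```

jog_arm --pt "0 0 0 0 0 -1 0" --pt "0 0 0 0 0 -1 0" --pt "0 0 0 0 0 -0.5 0" --pt "0 0 0 0 0 -0.3 0" --pt "0 0 0 0 0 0 0"

```text
time: 7.78
position: [0.5847, -0.2403, 0.2443]
tool_rot: [0.111, 1.567, -0.11]
ft_force: [0.0, -0.3, -0.0]
grip_width: 0.011
```

```bash
python3 e.py 36 0 244
```

```text
t 7.775 TCP case mm [ 41.64   0.64 244.34] F [ 0.02 -0.27 -0.04] q [-0.15  0.31  0.62  1.52 -0.18  1.37  0.35]
rot err deg [ 0.04  0.03 -0.01]
shift tool cm [ 0.03 -0.06 -0.56]
```

jog_arm --pt "0 0 0 0.1 0 -0.6 0" --pt "0 0 0 0.23 0 -0.43 0" --pt "0 0 0 0.25 0 -0.42 0" --pt "0 0 0 0.26 0 -0.41 0" --pt "0 0 0 0.28 0 -0.4 0"

```text
time: 8.4
position: [0.5624, -0.2372, 0.2331]
tool_rot: [0.11, 1.567, -0.111]
ft_force: [1.0, 0.2, 3.4]
grip_width: 0.004
```

```bash
python3 e.py 18.5 0 233
```

```text
t 8.4 TCP case mm [ 19.11   0.53 233.14] F [1.01 0.15 3.4 ] q [-0.16  0.27  0.62  1.59 -0.16  1.34  0.34]
rot err deg [0.04 0.06 0.  ]
shift tool cm [ 0.01 -0.05 -0.06]
```

Contact at 3.5 N. Following the arc from here.

jog_arm --pt "0 0 0 0.29 0 -0.39 0" --pt "0 0 0 0.3 0 -0.38 0" --pt "0 0 0 0.32 0 -0.37 0" --pt "0 0 0 0.33 0 -0.36 0" --pt "0 0 0 0.34 0 -0.35 0" --pt "0 0 0 0.36 0 -0.34 0" --pt "0 0 0 0.37 0 -0.32 0"

```text
time: 9.28
position: [0.5371, -0.2335, 0.2094]
tool_rot: [0.111, 1.568, -0.11]
ft_force: [-0.3, 0.7, 3.1]
grip_width: 0.006
```

```bash
python3 e.py -6.6 0 209.9
```

```text
t 9.275 TCP case mm [ -6.37   0.59 209.4 ] F [-0.29  0.72  3.09] q [-0.17  0.23  0.63  1.68 -0.14  1.28  0.34]
rot err deg [ 0.04 -0.02 -0.01]
shift tool cm [-0.05 -0.06 -0.02]
```

jog_arm --pt "0 0 0 0.38 0 -0.31 0" --pt "0 0 0 0.39 0 -0.3 0" --pt "0 0 0 0.4 0 -0.28 0" --pt "0 0 0 0.41 0 -0.27 0" --pt "0 0 0 0.42 0 -0.26 0" --pt "0 0 0 0.43 0 -0.24 0" --pt "0 0 0 0.43 0 -0.23 0" --pt "0 0 0 0.44 0 -0.21 0"

```text
time: 10.28
position: [0.5165, -0.2306, 0.1764]
tool_rot: [0.111, 1.568, -0.11]
ft_force: [-0.4, -0.1, 2.5]
grip_width: 0.002
```

```bash
python3 e.py -27.6 0 177; python3 -c "
from h import *
grab('scene','scene5')
cv2.imwrite('pics/c5.png',cv2.resize(cv2.imread('pics/scene5.png')[70:220,130:330],None,fx=3,fy=3))"
```

```text
t 10.275 TCP case mm [-27.24   0.59 176.4 ] F [-0.42 -0.14  2.52] q [-0.18  0.2   0.62  1.77 -0.13  1.21  0.34]
rot err deg [ 0.04 -0.01 -0.01]
shift tool cm [-0.06 -0.06 -0.04]
```

View pics/c5.png

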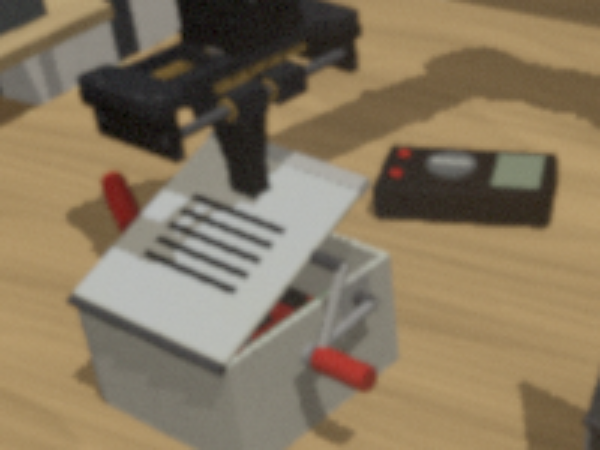

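The lid is about two-thirds down under the fingertip at (250,190), and the stay is folding freely with its pin at (345,368). Continuing.

jog_arm --pt "0 0 0 0.45 0 -0.19 0" --pt "0 0 0 0.46 0 -0.18 0" --pt "0 0 0 0.46 0 -0.16 0" --pt "0 0 0 0.47 0 -0.15 0" --pt "0 0 0 0.47 0 -0.13 0" --pt "0 0 0 0.48 0 -0.11 0" --pt "0 0 0 0.48 0 -0.1 0"

```text
time: 11.2
position: [0.5064, -0.2292, 0.1436]
tool_rot: [0.111, 1.568, -0.11]
ft_force: [-0.9, 1.2, 1.4]
grip_width: 0.008
```

jog_arm --pt "0 0 0 0.4 0 -0.08 0" --pt "0 0 0 0.3 0 -0.06 0" --pt "0 0 0 0.3 0 -0.04 0" --pt "0 0 0 0.25 0 0 0" --pt "0 0 0 0.25 0 0 0" --pt "0 0 0 0 0 0 0"

```text
time: 11.95
position: [0.5048, -0.2289, 0.1288]
tool_rot: [0.111, 1.568, -0.11]
ft_force: [-0.4, -0.4, -0.0]
grip_width: 0.004
```

```bash
python3 e.py -40 0 125
```

```text
t 11.95 TCP case mm [-39.06   0.6  128.76] F [-0.37 -0.36 -0.04] q [-0.17  0.23  0.62  1.85 -0.15  1.11  0.36]
rot err deg [ 0.04 -0.01 -0.  ]
shift tool cm [ 0.38 -0.06 -0.09]
```

jog_arm --pt "0 0 0 0.2 0 0 0" --pt "0 0 0 0.2 0 0 0" --pt "0 0 0 0.1 0 0 0" --pt "0 0 0 0 0 0 0"

```text
time: 12.45
position: [0.5049, -0.229, 0.1254]
tool_rot: [0.111, 1.568, -0.11]
ft_force: [-3.5, 1.0, 9.2]
grip_width: 0.003
```

```bash
python3 e.py -40 0 125; python3 -c "
from h import *
grab('scene','scene6')
cv2.imwrite('pics/c6.png',cv2.resize(cv2.imread('pics/scene6.png')[70:220,130:330],None,fx=3,fy=3))"
```

```text
t 12.45 TCP case mm [-38.9    0.52 125.41] F [-3.47  1.03  9.15] q [-0.17  0.23  0.62  1.85 -0.15  1.1   0.37]
rot err deg [ 0.03  0.02 -0.05]
shift tool cm [ 0.04 -0.05 -0.11]
```

View pics/c6.png

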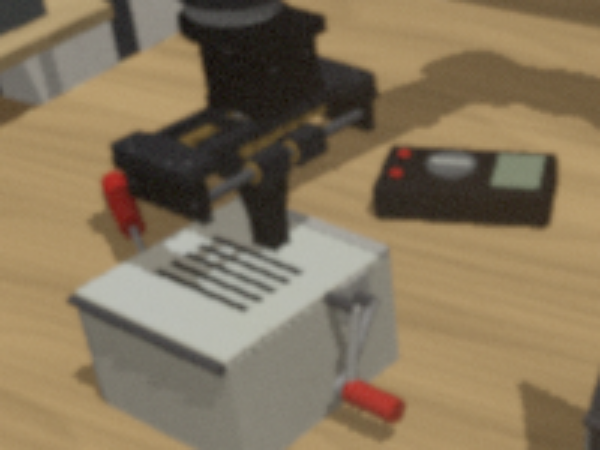

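The lid looks flush, with the fingertip at z 106 mm and 9 N upward. I'll press slightly more to confirm it is on the stop, then lift away.

jog_arm --pt "0 0 0 0.1 0 0 0" --pt "0 0 0 0 0 0 0"

```text
time: 12.75
position: [0.5049, -0.2291, 0.1253]
tool_rot: [0.112, 1.568, -0.11]
ft_force: [-5.9, 3.2, 15.9]
grip_width: 0.006
```

jog_arm --pt "0 0 0 -1 0 0 0" --pt "0 0 0 -4 0 0 0" --pt "0 0 0 -6 0 0 0" --pt "0 0 0 -6 0 0 0" --pt "0 0 0 -3 0 0 0" --pt "0 0 0 0 0 0 0" --pt "0 0 0 0 0 0 0"

```text
time: 13.62
position: [0.5045, -0.2287, 0.3219]
tool_rot: [0.111, 1.569, -0.11]
ft_force: [-0.2, -0.4, -0.6]
grip_width: 0.006
```

```bash
python3 e.py; python3 - <<'E'
from h import *
np.set_printoptions(precision=4,suppress=True)
im,d=grab('scene','scene7');grab('top','top7')
P=world('scene',d);Q=P[130:200,150:260].reshape(-1,3);L=(Q-O)@np.c_[ex,ey,ez]*1000
for lo,hi in((-80,-60),(-40,-20),(0,20),(40,60),(65,80)):
    m=(L[:,0]>lo)&(L[:,0]<hi)&(abs(L[:,1])<65)&(L[:,2]>60)&(L[:,2]<150);print(lo,m.sum(),np.median(L[m,2]))
hsv=cv2.cvtColor(im,cv2.COLOR_RGB2HSV);b=np.zeros(d.shape,bool)
b[195:222,430:468]=True;m=b&((hsv[...,0]<8)|(hsv[...,0]>172))&(hsv[...,1]>150)&(hsv[...,2]>60)
print('grey knuckle',np.median(P[m],0))
E
```

```text
t 13.625 TCP case mm [-39.41   0.76 321.9 ] F [-0.16 -0.38 -0.64] q [-0.21  0.09  0.64  1.58 -0.05  1.49  0.29]
rot err deg [ 0.04 -0.08 -0.02]
-80 259 106.02933471729453
-40 267 105.89346005128536
0 287 105.9113375326547
40 318 105.7525263517812
65 265 105.79277305780066
grey knuckle [0.5436 0.2804 0.1481]
```

View pics/scene7.png

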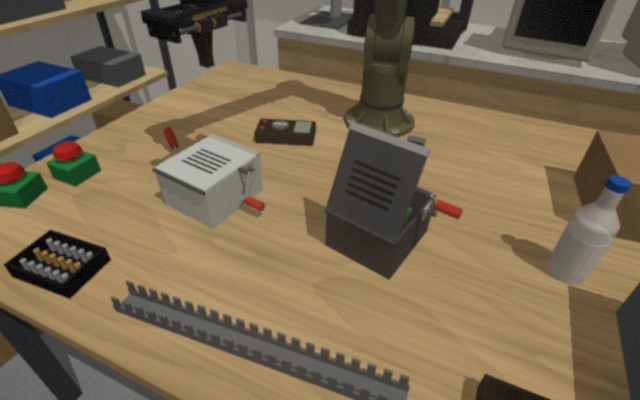

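The white lid lies flat at z 106 mm (210,165). Its pin hangs folded at (255,203). The grey lid is still up with its pin unmoved at (448,209), and the gripper is clear of everything.

```bash
python3 -c "
from bench import close_job
print(close_job())"
```

```text
the job is handed in; nothing more can be done
None
```

The white enclosure is shut and the job is handed in. I pushed its red knuckle pin about 19 mm down, past dead centre, then lowered the lid along its arc with the closed fingertips. The force was about 3 N on the way down and about 16–17 N in the final press to confirm it was on its stop.

- **White lid:** its outer face measures 105.8–106.0 mm from front to rear, so it is level and fully shut (106 mm expected).
- **Grey enclosure:** its lid is still up and its pin is within 1 mm of where it started.
- **Robot:** the gripper was about 0.2 m above the lid with no contact force, and the clock read about 13.7 s of the 50 s allowed.

After the stay broke, the lid had already sagged from 65° to about 60° before I touched it. Near the end of the lowering the force briefly read zero at about 3 mm above shut, so the lid may have lost contact with the fingers there for a moment. No check failed.

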